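# Close the sweets drawer and offer the last chocolate in the handled dish

## Task

Finish serving the guest: gently push the open top drawer of the little sweets chest fully home, past its catch, without slamming it. Then lift the sweet dish by its wooden handle grip a hand's breadth (about 10 cm) straight above its round board and give it a quarter turn, either way, so that the handle no longer stands between the guest's teacup and the chocolate: one of the dish's two open sides must face the cup squarely. Keep the dish level and the loose chocolate resting in its middle all the while, disturb nothing else, and finish still holding the dish there, steady, for the guest to take the chocolate; do not put it down or let go.

Things in the scene. Friction and masses are not known exactly. Their poses are not given: they have to be found in the camera images.
- chest_drawer0 (a joint): How far the chest's top drawer stands open, in m: 0 is fully home, its front flush; it starts 0.05 to 0.09 open. It slides along the chest's x with about 1 N of friction. A sprung ball catch bears on it over the last 12 mm: the push needed rises to about 8 N near 10 mm; let go there, the drawer stays short; past the hump, from about 3 mm on, it is drawn home.
- chest: Fixed wooden sweets chest, 200 mm deep (x), 220 mm wide (y), 154 mm high, two drawers one above the other; only the top one, holding gold-foil chocolates, stands open. Origin: middle of its underside; x points from front to back, so drawers open to -x and are pushed home along +x. Closed fronts lie at x = -100 mm; the top drawer's front is 214 mm wide, 75 to 135 mm above the table.
- knob_end (a point): The outer end of the round brass knob at the middle of the top drawer's front, 28 mm across, its end standing 43 mm out from the drawer front, its centre 112 mm above the table; it moves with the drawer and is the place to push.
- board: Round light-wood serving board, fixed, 190 mm across and 12 mm thick, under the dish. Origin at the middle of its underside.
- dish: Steel sweet dish, 180-290 g, foot 64 mm, rim 120 mm across and 30 mm high, with a fixed bail: an arch of 6 mm rod over it in the dish's y-z plane, 134 mm wide, joined to the rim at y = +-60 mm. It is open to its own +x and -x, both sides alike. Origin: middle of the foot's underside, z up. Inside: a cone sloping 0.2 rad, lowest at the centre, 6 mm above the underside; a ball rests there.
- dish_grip (a point): Centre of the dark wooden grip at the top of the bail, 95 mm above the underside of the dish on its centre line; the grip is 12 mm thick (along the dish's x), 72 mm long (along its y) and 16 mm high. Pinch it across its 12 mm from above; a firm grip (60 N) does no harm.
- choc_center (a point): Centre of the loose round chocolate in gold foil, 30 mm across, 20 g, which starts resting in the middle of the dish, its centre about 21 mm above the underside of the dish.
- saucer: White saucer of the guest's place, 140 mm across, 14 mm high, loose; 190 to 250 mm from the dish. Origin at the middle of its underside. At the start the dish's handle arch (its y axis) points roughly at it.
- teacup: The guest's white teacup, 80 mm across and 55 mm high, standing in the middle of the saucer (4 mm above its underside); loose. Origin at the middle of its underside.
- teapot: Steel teapot, 146 mm across the body, 132 mm high, loose; its spout reaches 131 mm towards its +x and its handle 114 mm towards -x. Origin at the middle of its underside. Leave alone.
- tumbler: Empty glass tumbler, 68 mm across, 95 mm high, loose. Origin at the middle of its underside. Leave alone.
- ashtray: Round black ashtray, 100 mm across, 28 mm high, loose. Origin at the middle of its underside. Leave alone.
- remote: Black television remote control lying flat, 160 mm (its x) by 46 mm, 20 mm high, loose. Origin at the middle of its underside. Leave alone.
- sugar: White lidded sugar bowl, 88 mm across, 88 mm high, loose. Origin at the middle of its underside. Leave alone.
Mind the look-alikes: they are no part of the job. Leave any yellow look-alike of the board alone.

How it is judged:
On the way, in this order (a step that is already met when the one before it is completed fails the run):
1. the top drawer is pushed fully home (within 4 mm) (value of joint chest_drawer0 below 0.004 m), for 0.3 s.
2. the dish is lifted clear of its board (underside over 50 mm above the table), held by the fingers and level (height (world z) of dish above 0.05 m and angle between dish's own z axis and vertical below 0.15 rad and contact force between the fingers and dish above 0.5 N), for 0.2 s.
At the end, for the whole second after the job is handed in: Drawer home within 4 mm; dish held still by the fingers alone, underside 60-200 mm above the table, within 60 mm of over the board's centre, level within 0.1 rad; chocolate within 15 mm of its centre; saucer centre within 50 mm of the dish's x axis line; nothing else moved 30 mm (value of joint chest_drawer0 below 0.004 m and height (world z) of dish between 0.06 and 0.2 m and horizontal distance between dish and board below 0.06 m and y of saucer in the frame of dish between -0.05 and 0.05 m and angle between dish's own z axis and vertical below 0.1 rad and horizontal distance between choc_center and dish below 0.015 m and linear speed of dish below 0.03 m/s and angular speed of dish below 0.5 rad/s and contact force between the fingers and dish above 0.5 N and contact force between dish and board below 0.05 N and distance of each of saucer, teacup, teapot, tumbler, ashtray, remote, sugar from where it was at the start of the episode below 0.03 m); the arm keeps its last pose, push and grip.
It fails at once if the chocolate strays more than 25 mm from the middle of the dish (horizontal distance between choc_center and dish above 0.025 m).
It fails at once if the dish is tipped by more than 0.25 rad (angle between dish's own z axis and vertical above 0.25 rad).
It fails at once if the drawer is slammed (faster than 0.4 m/s) (velocity of joint chest_drawer0 below -0.4 m/s).
It fails at once if another thing on the table is pushed 30 mm or more (distance of any of saucer, teacup, teapot, tumbler, ashtray, remote, sugar from where it was at the start of the episode above 0.03 m).
It also fails if it takes over 54 s, if anything falls off the work surface, if the arm or the gripper's body presses on something with over 40 N, if the wrist force passes 120 N, or if a joint passes its speed limit or range.

## Robot

A 6-joint arm with a two-finger parallel gripper is mounted at the origin on the work surface. World frame = base frame: x ahead of the robot, y to its left, z up, the work surface at z = 0. Lengths are in m, angles in rad, forces in N, time in s.
With the tool pointing down it reaches from about 0.325 to 0.875 m from the base axis. Payload 4.4 kg.
Tool frame: the origin (TCP) lies where the fingers leave the gripper's body, on its centre line; the fingertips stand 73 mm ahead of it and the grasp point (between the pads) lies 54 mm ahead of it; z points along the fingers, y is the line along which they close (so a half turn about z gives the same grasp; the last joint's range is limited). The gripper opens to 85 mm and grips with 20 to 120 N. Pads are 22 mm wide; open, the fingers measure 114 mm over their backs; the gripper's body (76 mm by 85 mm) begins 54 mm behind the grasp point. The pads swing forward as they close: fully open they stand 13 mm farther back than shut.
Start: joints at [-1.456, 0.207, 1.542, -0, 1.393, -0.15], TCP at [0.151, -0.555, 0.304] pointing down, gripper open.
Joint ranges: [-2.73, 2.73], [-0.86, 2.22], [0.23, 2.46], [-1.11, 4.25], [0.08, 2.63], [-2.82, 2.82]. Speed limits (rad/s): [2.79, 2.79, 3.14, 3.14, 3.14, 3.14].

## Interface

Orientations are given as a rotation vector (axis times angle).
In Python, from station import * gives the robot as it stands. The module is installed in compiled form; this text tells all that it offers.
- The arm moves only by the tool play_rows, never from a script. Its argument "motion" is a list of rows, each an object of numbers: "tx", "ty", "tz": the shift along the tool's x, y, z scaled (see below); "rx", "ry", "rz": the turn, a rotation vector about the tool's x, y, z scaled (see below); "fingers": the closure, from 0 (fully open) to 1 (shut). In form: [{"tx": .., "ty": .., "tz": .., "rx": .., "ry": .., "rz": .., "fingers": ..}, ...]. A call has 1 to 20 rows; each row shifts and turns the commanded pose from where the row before left it, along the tool's axes as they then stand; what a row does not reach is not made up. The controller multiplies each number of a shift by 1 m and each number of a turn by 0.12 rad. A row lasts 1/8 s, in which the tool goes at most 62.5 mm and 10.7 degrees, less where a joint would pass 70% of its speed; a pose out of reach is approached as far as the arm can. A call with a number of a shift or a turn outside -1 to 1 is refused whole. A call with a gripper value outside its range is refused whole. The fingers move at their own pace and stop on an object; "force" is the grip in N (left out, the last holds). Time passes only in rows, so rows that do not move let the fingers close. It gives the time, the measured TCP pose, the force, the opening and the grip force at its end, in the units of the state.
- sense(): the state, without advancing time (a new reading comes with each control period).
- read_camera(name): name is "scene" or "top"; returns a dict with "color" (384x512x3 uint8, red, green, blue), "fx", "fy", "cx", "cy" (pixels), "xyz" and "orientation" of the camera in the world. Camera axes: x right, y up, looking along -z (the intrinsics and any distortion apply to the point x, -y, -z); pixel columns grow to the right and rows downward; lengths in m; the calibration is good to about 2 mm. A picture is of the moment at which its call begins. There is no depth.
- sign_off(): hands the job in; it is judged then, once.
The state is a dict: "clock": time; "qpos": joint angles; "dq": joint speeds; "effort": joint torques, N m; "tool_pos": TCP position; "tool_rot": TCP orientation; "ft_force": force on the tool from outside, world axes, zero at the start; "ft_torque": the same for the moment, N m; "gripper_width": finger opening in m; "gripper_force": force on a finger pad.
Only numpy, scipy, OpenCV 4.12 (cv2) and the standard library are available. Lean on these libraries where they do the work, as an engineer would, in place of code of your own. Each camera call takes 0.05 s, during which the arm holds its last target. There are 200 camera calls.

## Working session

There is one attempt and no reset: what is moved stays moved. The work goes in short steps, Python scripts to look and compute and a tool call to move; the robot and the scene stay as the last step left them, time stands still between calls to the robot, and variables do not carry over. Pictures are saved under pics/ and viewed, at most 10 in all, crops included, and the job is handed in when it is done.

Besides the shell and the picture viewer there is one more tool, called after "Emit:" in YAML: its name, and indented under it one key for each argument. play_rows: Moves the arm, as the interface text tells. Its arguments: {"type":"object","properties":{"motion":{"type":"array","items":{"type":"object","properties":{"tx":{"type":"number","minimum":-1,"maximum":1},"ty":{"type":"number","minimum":-1,"maximum":1},"tz":{"type":"number","minimum":-1,"maximum":1},"rx":{"type":"number","minimum":-1,"maximum":1},"ry":{"type":"number","minimum":-1,"maximum":1},"rz":{"type":"number","minimum":-1,"maximum":1},"fingers":{"type":"number"}}}},"force":{"type":"number"}},"required":["motion"]}

```bash
mkdir -p pics; python3 - <<'E'
from station import *
import cv2,pickle
s=sense();print(s)
for n in("scene","top"):
    c=read_camera(n);pickle.dump(c,open(n+".pkl","wb"))
    print(n,{k:v for k,v in c.items() if k!="color"})
    cv2.imwrite(f"pics/{n}0.png",cv2.resize(c["color"][:,:,::-1],(768,576)))
E
```

```text
{'clock': 0.0, 'qpos': array([-1.45549279e+00,  2.07452046e-01,  1.54297450e+00, -4.31776415e-05,
        1.39348371e+00, -1.50502134e-01]), 'dq': array([ 5.51398460e-05, -6.61524534e-04,  1.36960249e-03, -1.98919873e-03,
        1.07268846e-03,  1.86750868e-03]), 'effort': array([ 4.90760049e-04, -3.83036077e+01, -2.91596103e+01, -4.99503449e-05,
        1.05583604e-02,  2.08755193e-05]), 'tool_pos': array([ 0.15095322, -0.55421302,  0.30269762]), 'tool_rot': array([-3.11158909e+00, -4.16003275e-01,  2.66711062e-06]), 'ft_force': array([0.08503354, 0.55487888, 0.14040051]), 'ft_torque': array([-0.06948857,  0.02557606, -0.01182988]), 'gripper_force': 0.0, 'gripper_width': 0.0855723199672687}
scene {'fx': 413.8344705850146, 'fy': 413.8344705850146, 'cx': 243.89471474062063, 'cy': 194.39548171266964, 'xyz': array([1.45080448, 0.52179739, 1.01354085]), 'orientation': array([0.52713269, 0.88131599, 1.8687157 ])}
top {'fx': 485.9927955654781, 'fy': 485.9927955654781, 'cx': 258.9410536876876, 'cy': 201.9864096691965, 'xyz': array([0.23811757, 0.02205347, 1.97008457]), 'orientation': array([ 0.09706221, -0.08347206, -1.58340234])}
```

View pics/scene0.png

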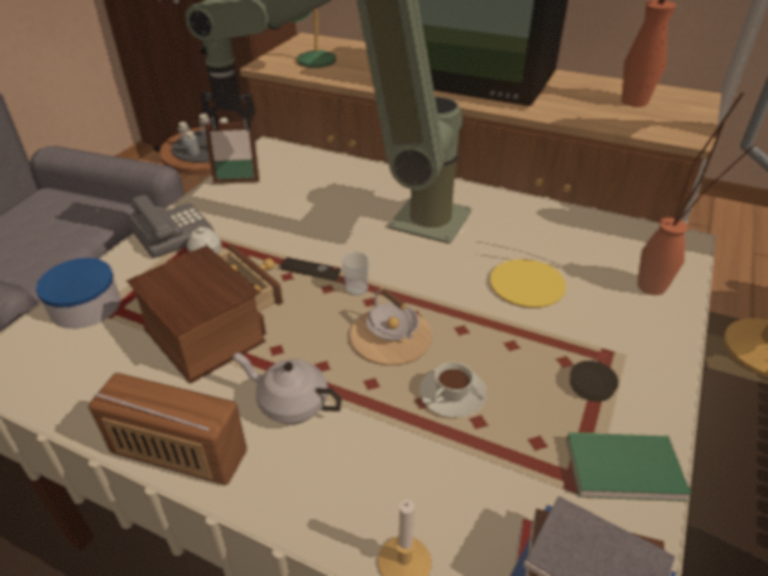

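View pics/top0.png

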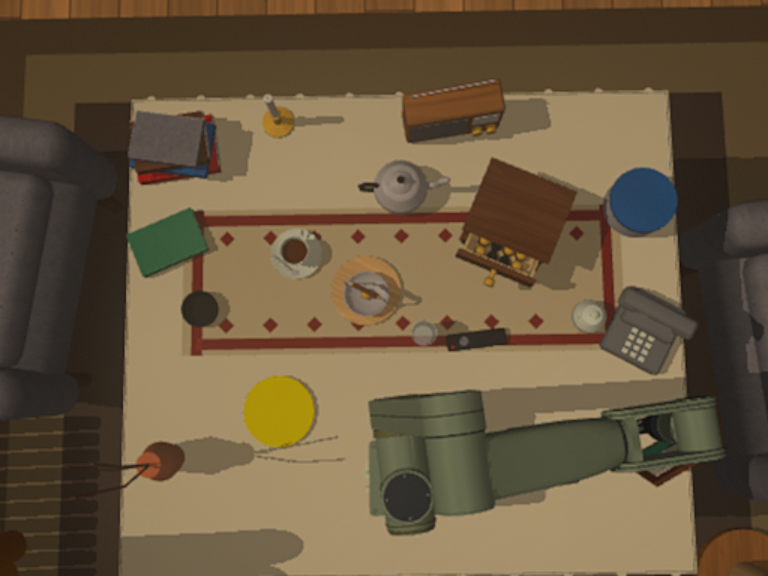

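The scene view shows the dish on its light board at (392,325), the cup at (453,380), and the open chest at (200,310). In the top view the board is at (367,290), the knob at (489,281), the saucer at (297,253), the tumbler at (424,333) and the remote at (478,338). Things that could be mistaken for the board or dish are the yellow disc at top (280,410) and the blue tin at (643,200). I choose the light-wood board carrying the steel dish, and check it in one close crop.

```bash
cat > h.py <<'E'
import numpy as np,cv2,pickle
from scipy.spatial.transform import Rotation as R
def ray(c,u,v):
    d=np.array([(u-c["cx"])/c["fx"],-(v-c["cy"])/c["fy"],-1.]);return R.from_rotvec(c["orientation"]).apply(d)
def onz(c,u,v,z):
    d=ray(c,u,v);return c["xyz"]+d*(z-c["xyz"][2])/d[2]
def proj(c,p):
    q=R.from_rotvec(c["orientation"]).inv().apply(np.array(p)-c["xyz"])
    return np.stack([c["cx"]-c["fx"]*q[...,0]/q[...,2],c["cy"]+c["fy"]*q[...,1]/q[...,2]],-1)
def tri(c1,p1,c2,p2):
    A=np.array([ray(c1,*p1),-ray(c2,*p2)]).T
    s=np.linalg.lstsq(A,c2["xyz"]-c1["xyz"],rcond=None)[0]
    a=c1["xyz"]+s[0]*A[:,0];b=c2["xyz"]-s[1]*A[:,1];return (a+b)/2,np.linalg.norm(a-b)
E
python3 - <<'E'
from h import *
t=pickle.load(open("top.pkl","rb"));s=pickle.load(open("scene.pkl","rb"))
a=t["color"][150:240,175:395];b=s["color"][160:285,80:340]
a=cv2.resize(a,None,fx=3.6,fy=3.6,interpolation=cv2.INTER_CUBIC)
cv2.imwrite("pics/c1.png",a[:,:,::-1])
d1=cv2.resize(t["color"][165:220,215:280],None,fx=6,fy=6,interpolation=2)[:330,:390]
d2=cv2.resize(s["color"][185:245,225:290],None,fx=6,fy=6,interpolation=2)[:360,:390]
k1=cv2.resize(t["color"][155:197,295:365],None,fx=5.5,fy=5.5,interpolation=2)
k2=cv2.resize(s["color"][160:202,145:215],None,fx=5.5,fy=5.5,interpolation=2)
im=np.zeros((600,790,3),np.uint8);im[:330,:390]=d1;im[:360,400:790]=d2;im[365:365+231,:385]=k1;im[365:365+231,400:785]=k2
cv2.imwrite("pics/c2.png",im[:,:,::-1])
E
```

```text
(no output)
```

View pics/c2.png

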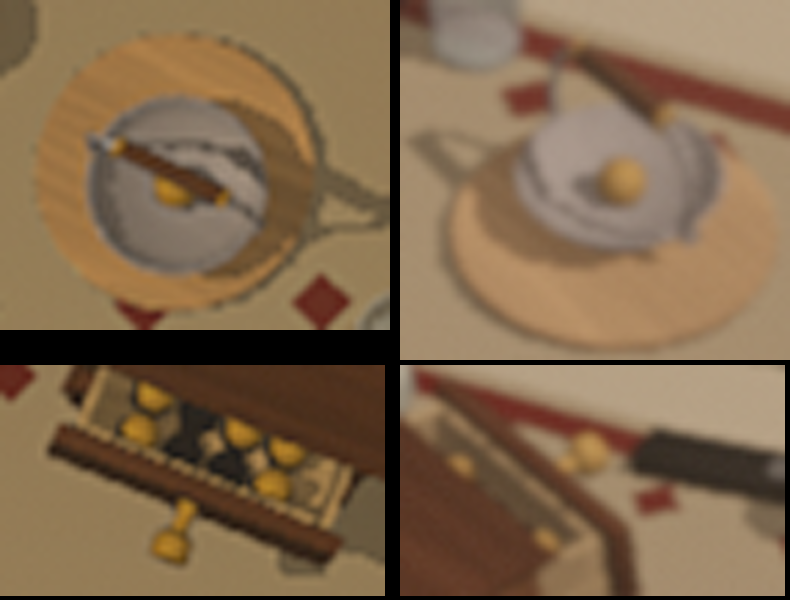

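The crop confirms the steel dish on the light-wood board. In the top crop the grip ends are at (118,147) and (224,198), and in the scene crop at (578,50) and (663,115). The knob is at (171,546) in the top crop and (592,453) in the scene crop. Next I turn these into positions.

```bash
python3 - <<'E'
from h import *
np.set_printoptions(precision=4,suppress=True)
t=pickle.load(open("top.pkl","rb"));s=pickle.load(open("scene.pkl","rb"))
T=lambda x,y:(215+x/6-.42,165+y/6-.42);S=lambda x,y:(225+(x-400)/6-.42,185+y/6-.42)
K=lambda x,y:(295+x/5.5-.41,155+(y-365)/5.5-.41);L=lambda x,y:(145+(x-400)/5.5-.41,160+(y-365)/5.5-.41)
A=tri(t,T(118,147),s,S(578,50));B=tri(t,T(224,198),s,S(663,115));print("grip",A,B)
m=(A[0]+B[0])/2;d=(A[0]-B[0]);print("mid",m,"len",np.linalg.norm(d),"yaw",np.arctan2(d[1],d[0]))
for z in(.107,.115):
  a,b=onz(t,*T(118,147),z),onz(t,*T(224,198),z);print(z,(a+b)/2,np.linalg.norm(a-b),np.arctan2(*(a-b)[1::-1]))
print("board",onz(t,*T(177,172),.012),"rim",onz(t,*T(177,185),.042),"choc",tri(t,T(174,185),s,S(623,181)))
print("knob",tri(t,K(171,546),s,L(592,453)),onz(t,*K(171,546),.112))
e1,e2=onz(t,*K(50,447),.135),onz(t,*K(330,562),.135);print("front edge",e1,e2,np.linalg.norm(e1-e2),np.arctan2(*(e2-e1)[1::-1]))
P=lambda x,y,z:onz(t,(x-.25)/1.5,(y-.25)/1.5,z)
sc=P(297,253,.01);print("saucer",sc,sc-m,np.arctan2(*(sc-m)[1::-1]))
cs=[P(x,y,.154) for x,y in((495,160),(576,187),(541,263),(467,236))]
print("chest",cs,np.mean(cs,0))
for n,x,y,z in(("tumbler top",426,330,.095),("remoteL",448,342,.02),("remoteR",507,336,.02),("sugar",589,316,.08),("teapot",401,183,.1),("spout",445,182,.1)):print(n,P(x,y,z))
E
```

```text
grip (array([0.5081, 0.1077, 0.1512]), np.float64(0.04686404027218154)) (array([0.4663, 0.0882, 0.0659]), np.float64(0.05094266907548726))
mid [0.4872 0.098  0.1086] len 0.09703893888149688 yaw 0.43593079135938867
0.107 [0.4875 0.0976 0.107 ] 0.07613188279163988 1.1048297414763406
0.115 [0.4865 0.0972 0.115 ] 0.07580497596694649 1.1048297414763402
board [0.5005 0.0973 0.012 ] rim [0.4878 0.0963 0.042 ] choc (array([0.4882, 0.0997, 0.0349]), np.float64(0.002458796461685664))
knob (array([ 0.503 , -0.2189,  0.114 ]), np.float64(0.005561293552945026)) [ 0.5047 -0.2216  0.112 ]
front edge [ 0.5722 -0.1365  0.135 ] [ 0.4885 -0.328   0.135 ] 0.2090117560904653 -1.9828694765908714
saucer [0.606  0.2859 0.01  ] [ 0.1187  0.1879 -0.0986] 1.0072166921305044
chest [array([ 0.8128, -0.2413,  0.154 ]), array([ 0.7384, -0.4453,  0.154 ]), array([ 0.5437, -0.3488,  0.154 ]), array([ 0.6158, -0.1645,  0.154 ])] [ 0.6777 -0.3     0.154 ]
tumbler top [ 0.3834 -0.0585  0.095 ]
remoteL [ 0.3562 -0.1199  0.02  ]
remoteR [ 0.3699 -0.2779  0.02  ]
sugar [ 0.4148 -0.4831  0.08  ]
teapot [ 0.7717 -0.0002  0.1   ]
spout [ 0.7725 -0.116   0.1   ]
```

Emit:
play_rows:
  motion:
    - {"rz": 1, "fingers": 1}
    - {"rz": 1, "fingers": 1}
    - {"rz": 1, "fingers": 1}
    - {"rz": 1, "fingers": 1}
    - {"rz": 1, "fingers": 1}
    - {"rz": 0.54, "fingers": 1}
    - {"tx": 0.005, "ty": -0.022, "fingers": 1}
    - {"tx": 0.011, "ty": -0.044, "fingers": 1}
    - {"tx": 0.011, "ty": -0.044, "fingers": 1}
    - {"tx": 0.011, "ty": -0.044, "fingers": 1}
    - {"tx": 0.011, "ty": -0.044, "fingers": 1}
    - {"tx": 0.011, "ty": -0.044, "fingers": 1}
    - {"tx": 0.011, "ty": -0.044, "fingers": 1}
    - {"tx": 0.011, "ty": -0.044, "fingers": 1}
    - {"tx": 0.011, "ty": -0.044, "fingers": 1}
    - {"tx": 0.011, "ty": -0.044, "fingers": 1}
    - {"tx": 0.01, "ty": -0.026, "fingers": 1}
    - {"fingers": 1}
    - {"fingers": 1}
  force: 60

```text
$.motion[0]: bad value
```

Emit:
play_rows:
  motion:
    - {"tx": 0, "ty": 0, "tz": 0, "rx": 0, "ry": 0, "rz": 1, "fingers": 1}
    - {"tx": 0, "ty": 0, "tz": 0, "rx": 0, "ry": 0, "rz": 1, "fingers": 1}
    - {"tx": 0, "ty": 0, "tz": 0, "rx": 0, "ry": 0, "rz": 1, "fingers": 1}
    - {"tx": 0, "ty": 0, "tz": 0, "rx": 0, "ry": 0, "rz": 1, "fingers": 1}
    - {"tx": 0, "ty": 0, "tz": 0, "rx": 0, "ry": 0, "rz": 1, "fingers": 1}
    - {"tx": 0, "ty": 0, "tz": 0, "rx": 0, "ry": 0, "rz": 0.54, "fingers": 1}
  force: 60

```text
clock: 0.85
tool_pos: [0.151, -0.5545, 0.3032]
tool_rot: [-3.077, 0.626, 0.001]
ft_force: [-0.3, 0.2, -0.3]
gripper_width: 0.0002
gripper_force: 0.0
```

Emit:
play_rows:
  motion:
    - {"tx": 0.005, "ty": -0.022, "tz": 0, "rx": 0, "ry": 0, "rz": 0, "fingers": 1}
    - {"tx": 0.011, "ty": -0.044, "tz": 0, "rx": 0, "ry": 0, "rz": 0, "fingers": 1}
    - {"tx": 0.011, "ty": -0.044, "tz": 0, "rx": 0, "ry": 0, "rz": 0, "fingers": 1}
    - {"tx": 0.011, "ty": -0.044, "tz": 0, "rx": 0, "ry": 0, "rz": 0, "fingers": 1}
    - {"tx": 0.011, "ty": -0.044, "tz": 0, "rx": 0, "ry": 0, "rz": 0, "fingers": 1}
    - {"tx": 0.011, "ty": -0.044, "tz": 0, "rx": 0, "ry": 0, "rz": 0, "fingers": 1}
    - {"tx": 0.011, "ty": -0.044, "tz": 0, "rx": 0, "ry": 0, "rz": 0, "fingers": 1}
    - {"tx": 0.011, "ty": -0.044, "tz": 0, "rx": 0, "ry": 0, "rz": 0, "fingers": 1}
    - {"tx": 0.011, "ty": -0.044, "tz": 0, "rx": 0, "ry": 0, "rz": 0, "fingers": 1}
    - {"tx": 0.011, "ty": -0.044, "tz": 0, "rx": 0, "ry": 0, "rz": 0, "fingers": 1}
    - {"tx": 0.009, "ty": -0.026, "tz": 0, "rx": 0, "ry": 0, "rz": 0, "fingers": 1}
    - {"tx": 0, "ty": 0, "tz": 0.03, "rx": 0, "ry": 0, "rz": 0, "fingers": 1}
    - {"tx": 0, "ty": 0, "tz": 0.04, "rx": 0, "ry": 0, "rz": 0, "fingers": 1}
    - {"tx": 0, "ty": 0, "tz": 0.04, "rx": 0, "ry": 0, "rz": 0, "fingers": 1}
    - {"tx": 0, "ty": 0, "tz": 0.02, "rx": 0, "ry": 0, "rz": 0, "fingers": 1}
    - {"tx": 0, "ty": 0, "tz": 0, "rx": 0, "ry": 0, "rz": 0, "fingers": 1}

```text
clock: 2.85
tool_pos: [0.426, -0.1876, 0.1719]
tool_rot: [-3.077, 0.62, 0.008]
ft_force: [-0.2, 0.4, 0.7]
gripper_width: 0.0003
gripper_force: 0.0
```

```bash
python3 - <<'E'
from station import *
from h import *
s=read_camera("scene");t=read_camera("top")
pickle.dump(s,open("scene1.pkl","wb"))
a=cv2.resize(s["color"][110:230,90:250],None,fx=4.9,fy=4.9,interpolation=2)
cv2.imwrite("pics/p1.png",a[:,:,::-1]);print(sense()["tool_pos"])
E
```

```text
[ 0.42779696 -0.18913444  0.17443766]
```

View pics/p1.png

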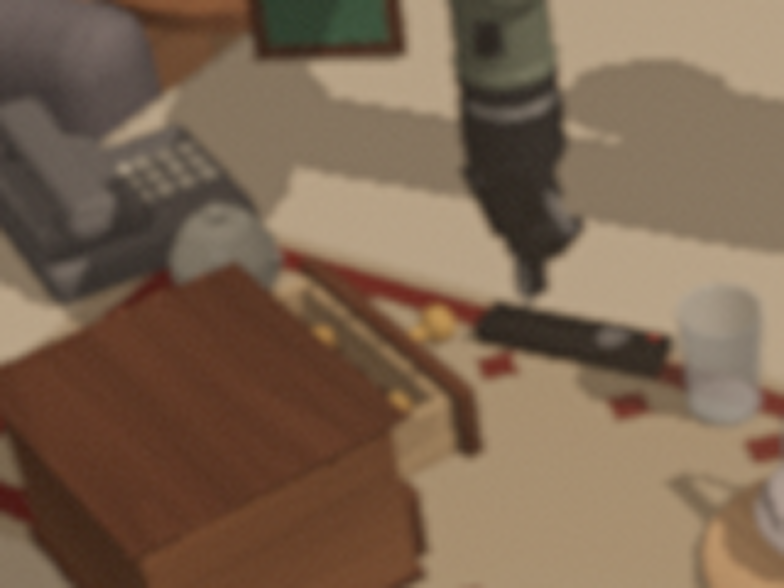

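The shut fingertips are at (530,290), level with the knob at (438,322) and in line with it. I approach and begin a slow push.

Emit:
play_rows:
  motion:
    - {"tx": 0.015, "ty": 0, "tz": 0.002, "rx": 0, "ry": 0, "rz": 0, "fingers": 1}
    - {"tx": 0.015, "ty": 0, "tz": 0, "rx": 0, "ry": 0, "rz": 0, "fingers": 1}
    - {"tx": 0.01, "ty": 0, "tz": 0, "rx": 0, "ry": 0, "rz": 0, "fingers": 1}
    - {"tx": 0.005, "ty": 0, "tz": 0, "rx": 0, "ry": 0, "rz": 0, "fingers": 1}
    - {"tx": 0.005, "ty": 0, "tz": 0, "rx": 0, "ry": 0, "rz": 0, "fingers": 1}
    - {"tx": 0.005, "ty": 0, "tz": 0, "rx": 0, "ry": 0, "rz": 0, "fingers": 1}
    - {"tx": 0.005, "ty": 0, "tz": 0, "rx": 0, "ry": 0, "rz": 0, "fingers": 1}
    - {"tx": 0.005, "ty": 0, "tz": 0, "rx": 0, "ry": 0, "rz": 0, "fingers": 1}
    - {"tx": 0.005, "ty": 0, "tz": 0, "rx": 0, "ry": 0, "rz": 0, "fingers": 1}
    - {"tx": 0.005, "ty": 0, "tz": 0, "rx": 0, "ry": 0, "rz": 0, "fingers": 1}
    - {"tx": 0.005, "ty": 0, "tz": 0, "rx": 0, "ry": 0, "rz": 0, "fingers": 1}
    - {"tx": 0.005, "ty": 0, "tz": 0, "rx": 0, "ry": 0, "rz": 0, "fingers": 1}
    - {"tx": 0.005, "ty": 0, "tz": 0, "rx": 0, "ry": 0, "rz": 0, "fingers": 1}
    - {"tx": 0.005, "ty": 0, "tz": 0, "rx": 0, "ry": 0, "rz": 0, "fingers": 1}

```text
clock: 4.7
tool_pos: [0.5154, -0.2266, 0.1718]
tool_rot: [-3.079, 0.623, 0.0]
ft_force: [-1.4, -0.6, -0.7]
gripper_width: -0.0
gripper_force: 0.6
```

Emit:
play_rows:
  motion:
    - {"tx": 0.004, "ty": 0, "tz": 0, "rx": 0, "ry": 0, "rz": 0, "fingers": 1}
    - {"tx": 0.004, "ty": 0, "tz": 0, "rx": 0, "ry": 0, "rz": 0, "fingers": 1}
    - {"tx": 0.002, "ty": 0, "tz": 0, "rx": 0, "ry": 0, "rz": 0, "fingers": 1}
    - {"tx": 0.002, "ty": 0, "tz": 0, "rx": 0, "ry": 0, "rz": 0, "fingers": 1}
    - {"tx": 0.002, "ty": 0, "tz": 0, "rx": 0, "ry": 0, "rz": 0, "fingers": 1}

```text
clock: 5.32
tool_pos: [0.5262, -0.2311, 0.1718]
tool_rot: [-3.078, 0.622, 0.01]
ft_force: [-8.1, 2.2, 5.3]
gripper_width: 0.0001
gripper_force: 3.7
```

Emit:
play_rows:
  motion:
    - {"tx": 0.002, "ty": 0, "tz": 0, "rx": 0, "ry": 0, "rz": 0, "fingers": 1}
    - {"tx": 0.002, "ty": 0, "tz": 0, "rx": 0, "ry": 0, "rz": 0, "fingers": 1}

```text
clock: 5.58
tool_pos: [0.5314, -0.2334, 0.1718]
tool_rot: [-3.079, 0.623, 0.001]
ft_force: [-2.1, 0.5, 0.2]
gripper_width: -0.0002
gripper_force: 1.1
```

Emit:
play_rows:
  motion:
    - {"tx": 0.002, "ty": 0, "tz": 0, "rx": 0, "ry": 0, "rz": 0, "fingers": 1}
    - {"tx": 0.002, "ty": 0, "tz": 0, "rx": 0, "ry": 0, "rz": 0, "fingers": 1}

```text
clock: 5.82
tool_pos: [0.5346, -0.2347, 0.1718]
tool_rot: [-3.079, 0.622, 0.005]
ft_force: [-8.7, 1.9, 6.0]
gripper_width: -0.0002
gripper_force: 4.5
```

Emit:
play_rows:
  motion:
    - {"tx": 0.001, "ty": 0, "tz": 0, "rx": 0, "ry": 0, "rz": 0, "fingers": 1}
    - {"tx": 0, "ty": 0, "tz": 0, "rx": 0, "ry": 0, "rz": 0, "fingers": 1}
    - {"tx": 0, "ty": 0, "tz": 0, "rx": 0, "ry": 0, "rz": 0, "fingers": 1}

```text
clock: 6.2
tool_pos: [0.5348, -0.2347, 0.1719]
tool_rot: [-3.078, 0.622, 0.008]
ft_force: [-8.5, 2.8, 6.0]
gripper_width: 0.0
gripper_force: 4.4
```

Emit:
play_rows:
  motion:
    - {"tx": 0.002, "ty": 0, "tz": 0, "rx": 0, "ry": 0, "rz": 0, "fingers": 1}
    - {"tx": 0.001, "ty": 0, "tz": 0, "rx": 0, "ry": 0, "rz": 0, "fingers": 1}
    - {"tx": 0, "ty": 0, "tz": 0, "rx": 0, "ry": 0, "rz": 0, "fingers": 1}

```text
clock: 6.58
tool_pos: [0.5352, -0.2349, 0.1718]
tool_rot: [-3.077, 0.621, 0.02]
ft_force: [-16.7, 4.6, 12.5]
gripper_width: 0.0001
gripper_force: 8.8
```

Emit:
play_rows:
  motion:
    - {"tx": -0.005, "ty": 0, "tz": 0, "rx": 0, "ry": 0, "rz": 0, "fingers": 1}
    - {"tx": -0.015, "ty": 0, "tz": 0, "rx": 0, "ry": 0, "rz": 0, "fingers": 1}
    - {"tx": -0.025, "ty": 0, "tz": 0, "rx": 0, "ry": 0, "rz": 0, "fingers": 1}
    - {"tx": -0.025, "ty": 0, "tz": -0.02, "rx": 0, "ry": 0, "rz": 0, "fingers": 1}
    - {"tx": 0, "ty": 0, "tz": -0.04, "rx": 0, "ry": 0, "rz": 0, "fingers": 1}
    - {"tx": 0, "ty": 0, "tz": -0.04, "rx": 0, "ry": 0, "rz": -1, "fingers": 0}
    - {"tx": 0, "ty": 0, "tz": -0.02, "rx": 0, "ry": 0, "rz": -1, "fingers": 0}
    - {"tx": 0, "ty": 0, "tz": 0, "rx": 0, "ry": 0, "rz": -1, "fingers": 0}
    - {"tx": 0, "ty": 0, "tz": 0, "rx": 0, "ry": 0, "rz": -1, "fingers": 0}
    - {"tx": 0, "ty": 0, "tz": 0, "rx": 0, "ry": 0, "rz": -1, "fingers": 0}
    - {"tx": 0, "ty": 0, "tz": 0, "rx": 0, "ry": 0, "rz": -1, "fingers": 0}
    - {"tx": 0, "ty": 0, "tz": 0, "rx": 0, "ry": 0, "rz": -1, "fingers": 0}
    - {"tx": 0, "ty": 0, "tz": 0, "rx": 0, "ry": 0, "rz": -1, "fingers": 0}
    - {"tx": 0, "ty": 0, "tz": 0, "rx": 0, "ry": 0, "rz": -1, "fingers": 0}
    - {"tx": 0, "ty": 0, "tz": 0, "rx": 0, "ry": 0, "rz": -1, "fingers": 0}
    - {"tx": 0, "ty": 0, "tz": 0, "rx": 0, "ry": 0, "rz": -1, "fingers": 0}
    - {"tx": 0, "ty": 0, "tz": 0, "rx": 0, "ry": 0, "rz": -1, "fingers": 0}
    - {"tx": 0, "ty": 0, "tz": 0, "rx": 0, "ry": 0, "rz": -0.54, "fingers": 0}

```text
clock: 8.82
tool_pos: [0.4757, -0.2096, 0.2924]
tool_rot: [2.669, 1.652, 0.003]
ft_force: [-0.4, 0.2, -0.2]
gripper_width: 0.0854
gripper_force: 0.0
```

```bash
python3 - <<'E'
from station import *
from h import *
np.set_printoptions(precision=4,suppress=True)
s1=read_camera("scene");t1=read_camera("top")
a=cv2.resize(s1["color"][130:240,80:200],None,fx=4,fy=4,interpolation=2)
b=cv2.resize(t1["color"][95:205,280:400],None,fx=4,fy=4,interpolation=2)[:,:310]
cv2.imwrite("pics/p2.png",np.hstack([a,b])[:,:,::-1])
t=pickle.load(open("top.pkl","rb"));s=pickle.load(open("scene.pkl","rb"))
T=lambda x,y:(215+x/6-.42,165+y/6-.42);S=lambda x,y:(225+(x-400)/6-.42,185+y/6-.42)
A=tri(t,T(118,147),s,S(663,115));B=tri(t,T(224,198),s,S(578,50));print("grip",A,B)
m=(A[0]+B[0])/2;d=(A[0]-B[0]);print("mid",m,"len",np.linalg.norm(d),"yaw",np.arctan2(d[1],d[0]))
st=sense();M=R.from_rotvec(st["tool_rot"]).as_matrix();print(st["clock"],st["tool_pos"],M)
for g in (m,np.array([.4872,.0972,.107])): print("shift in tool axes",M.T@(g-st["tool_pos"]))
E
```

```text
grip (array([0.5042, 0.1314, 0.1102]), np.float64(1.1715820884325613e-05)) (array([0.4703, 0.0638, 0.1072]), np.float64(0.00061578966632228))
mid [0.4872 0.0976 0.1087] len 0.07563389469791065 yaw 1.105602056682414
8.925 [ 0.4755 -0.2096  0.2923] [[ 0.4483  0.8939  0.0025]
 [ 0.8939 -0.4483 -0.0007]
 [ 0.0005  0.0025 -1.    ]]
shift in tool axes [ 0.2797 -0.1277  0.1834]
shift in tool axes [ 0.2794 -0.1276  0.1851]
```

View pics/p2.png

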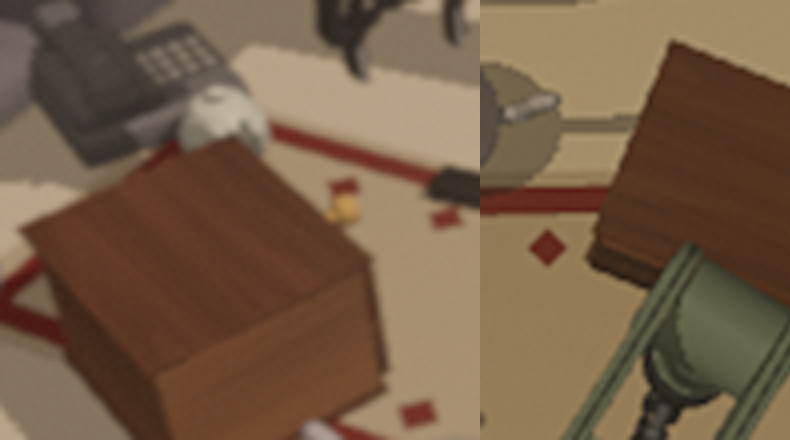

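The chest front is flush and the knob (345,208) stands close in, so the drawer is home. I move over the dish grip and stop above it to check.

Emit:
play_rows:
  motion:
    - {"tx": 0.02, "ty": -0.01, "tz": 0, "rx": 0, "ry": 0, "rz": 0, "fingers": 0}
    - {"tx": 0.04, "ty": -0.018, "tz": 0, "rx": 0, "ry": 0, "rz": 0, "fingers": 0}
    - {"tx": 0.04, "ty": -0.018, "tz": 0, "rx": 0, "ry": 0, "rz": 0, "fingers": 0}
    - {"tx": 0.04, "ty": -0.018, "tz": 0, "rx": 0, "ry": 0, "rz": 0, "fingers": 0}
    - {"tx": 0.04, "ty": -0.018, "tz": 0, "rx": 0, "ry": 0, "rz": 0, "fingers": 0}
    - {"tx": 0.04, "ty": -0.018, "tz": 0, "rx": 0, "ry": 0, "rz": 0, "fingers": 0}
    - {"tx": 0.04, "ty": -0.018, "tz": 0, "rx": 0, "ry": 0, "rz": 0, "fingers": 0.4}
    - {"tx": 0.0195, "ty": -0.0096, "tz": 0.02, "rx": 0, "ry": 0, "rz": 0, "fingers": 0.4}
    - {"tx": 0, "ty": 0, "tz": 0.03, "rx": 0, "ry": 0, "rz": 0, "fingers": 0.4}
    - {"tx": 0, "ty": 0, "tz": 0, "rx": 0, "ry": 0, "rz": 0, "fingers": 0.4}
    - {"tx": 0, "ty": 0, "tz": 0, "rx": 0, "ry": 0, "rz": 0, "fingers": 0.4}

```text
clock: 10.3
tool_pos: [0.4863, 0.098, 0.2429]
tool_rot: [2.673, 1.649, 0.002]
ft_force: [-0.4, -0.2, -0.1]
gripper_width: 0.0515
gripper_force: 0.0
```

```bash
python3 - <<'E'
from station import *
from h import *
np.set_printoptions(precision=4,suppress=True)
s=read_camera("scene")
cv2.imwrite("pics/p3.png",cv2.resize(s["color"][125:245,205:325],None,fx=5,fy=5,interpolation=2)[:,:,::-1])
st=sense();M=R.from_rotvec(st["tool_rot"]).as_matrix();print(st["clock"],st["tool_pos"],st["gripper_width"],M)
print("to grip in tool axes",M.T@(np.array([.4872,.0975,.107])-st["tool_pos"]))
E
```

```text
10.35 [0.4867 0.0978 0.2433] 0.0509489834951068 [[ 0.4488  0.8936  0.0026]
 [ 0.8936 -0.4488  0.0003]
 [ 0.0015  0.0022 -1.    ]]
to grip in tool axes [-0.0002  0.0003  0.1363]
```

View pics/p3.png

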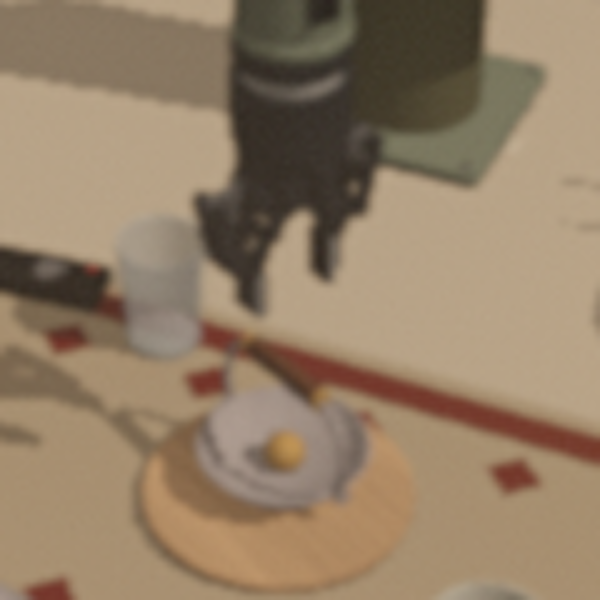

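The fingers at (250,305) and (325,275) straddle the grip (285,370) from above, aligned with it. I descend and close in small steps.

Emit:
play_rows:
  motion:
    - {"tx": 0, "ty": 0, "tz": 0.015, "rx": 0, "ry": 0, "rz": 0, "fingers": 0.4}
    - {"tx": 0, "ty": 0, "tz": 0.02, "rx": 0, "ry": 0, "rz": 0, "fingers": 0.4}
    - {"tx": 0, "ty": 0, "tz": 0.02, "rx": 0, "ry": 0, "rz": 0, "fingers": 0.4}
    - {"tx": 0, "ty": 0, "tz": 0.015, "rx": 0, "ry": 0, "rz": 0, "fingers": 0.4}
    - {"tx": 0, "ty": 0, "tz": 0.012, "rx": 0, "ry": 0, "rz": 0, "fingers": 0.5}
    - {"tx": 0, "ty": 0, "tz": 0, "rx": 0, "ry": 0, "rz": 0, "fingers": 0.6}
    - {"tx": 0, "ty": 0, "tz": 0, "rx": 0, "ry": 0, "rz": 0, "fingers": 0.7}
    - {"tx": 0, "ty": 0, "tz": 0, "rx": 0, "ry": 0, "rz": 0, "fingers": 0.75}
    - {"tx": 0, "ty": 0, "tz": 0, "rx": 0, "ry": 0, "rz": 0, "fingers": 0.8}
    - {"tx": 0, "ty": 0, "tz": 0, "rx": 0, "ry": 0, "rz": 0, "fingers": 0.83}
    - {"tx": 0, "ty": 0, "tz": 0, "rx": 0, "ry": 0, "rz": 0, "fingers": 0.86}
    - {"tx": 0, "ty": 0, "tz": 0, "rx": 0, "ry": 0, "rz": 0, "fingers": 0.9}
    - {"tx": 0, "ty": 0, "tz": 0, "rx": 0, "ry": 0, "rz": 0, "fingers": 1}
    - {"tx": 0, "ty": 0, "tz": 0, "rx": 0, "ry": 0, "rz": 0, "fingers": 1}
    - {"tx": 0, "ty": 0, "tz": 0, "rx": 0, "ry": 0, "rz": 0, "fingers": 1}
    - {"tx": 0, "ty": 0, "tz": 0, "rx": 0, "ry": 0, "rz": 0, "fingers": 1}
  force: 60

```text
clock: 12.35
tool_pos: [0.4864, 0.0976, 0.1603]
tool_rot: [2.673, 1.65, 0.002]
ft_force: [1.6, -0.5, 3.7]
gripper_width: 0.0109
gripper_force: 59.5
```

Emit:
play_rows:
  motion:
    - {"tx": 0, "ty": 0, "tz": -0.002, "rx": 0, "ry": 0, "rz": 0, "fingers": 1}
    - {"tx": 0, "ty": 0, "tz": -0.004, "rx": 0, "ry": 0, "rz": 0, "fingers": 1}
    - {"tx": 0, "ty": 0, "tz": -0.006, "rx": 0, "ry": 0, "rz": 0, "fingers": 1}
    - {"tx": 0, "ty": 0, "tz": -0.008, "rx": 0, "ry": 0, "rz": 0, "fingers": 1}
    - {"tx": 0, "ty": 0, "tz": -0.008, "rx": 0, "ry": 0, "rz": 0, "fingers": 1}
    - {"tx": 0, "ty": 0, "tz": -0.008, "rx": 0, "ry": 0, "rz": 0, "fingers": 1}
    - {"tx": 0, "ty": 0, "tz": -0.008, "rx": 0, "ry": 0, "rz": 0, "fingers": 1}
    - {"tx": 0, "ty": 0, "tz": -0.008, "rx": 0, "ry": 0, "rz": 0, "fingers": 1}
    - {"tx": 0, "ty": 0, "tz": -0.008, "rx": 0, "ry": 0, "rz": 0, "fingers": 1}
    - {"tx": 0, "ty": 0, "tz": -0.008, "rx": 0, "ry": 0, "rz": 0, "fingers": 1}
    - {"tx": 0, "ty": 0, "tz": -0.008, "rx": 0, "ry": 0, "rz": 0, "fingers": 1}
    - {"tx": 0, "ty": 0, "tz": -0.008, "rx": 0, "ry": 0, "rz": 0, "fingers": 1}
    - {"tx": 0, "ty": 0, "tz": -0.008, "rx": 0, "ry": 0, "rz": 0, "fingers": 1}
    - {"tx": 0, "ty": 0, "tz": -0.005, "rx": 0, "ry": 0, "rz": 0, "fingers": 1}
    - {"tx": 0, "ty": 0, "tz": -0.003, "rx": 0, "ry": 0, "rz": 0, "fingers": 1}
    - {"tx": 0, "ty": 0, "tz": 0, "rx": 0, "ry": 0, "rz": 0, "fingers": 1}
    - {"tx": 0, "ty": 0, "tz": 0, "rx": 0, "ry": 0, "rz": 0, "fingers": 1}

```text
clock: 14.48
tool_pos: [0.4857, 0.0976, 0.2596]
tool_rot: [-2.673, -1.65, 0.001]
ft_force: [0.2, -0.0, -1.8]
gripper_width: 0.011
gripper_force: 58.7
```

```bash
python3 - <<'E'
from station import *
from h import *
s=read_camera("scene")
cv2.imwrite("pics/p4.png",cv2.resize(s["color"][105:265,205:335],None,fx=3.7,fy=3.7,interpolation=2)[:,:,::-1])
E
```

```text
(no output)
```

View pics/p4.png

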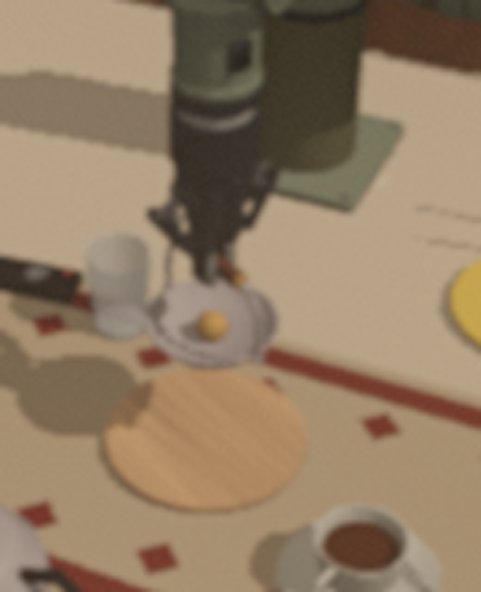

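The dish at (213,315) is clear of the board and level, with the chocolate in the middle at (213,325). Next is the quarter turn.

Emit:
play_rows:
  motion:
    - {"tx": 0, "ty": 0, "tz": 0, "rx": 0, "ry": 0, "rz": -0.2, "fingers": 1}
    - {"tx": 0, "ty": 0, "tz": 0, "rx": 0, "ry": 0, "rz": -0.4, "fingers": 1}
    - {"tx": 0, "ty": 0, "tz": 0, "rx": 0, "ry": 0, "rz": -0.6, "fingers": 1}
    - {"tx": 0, "ty": 0, "tz": 0, "rx": 0, "ry": 0, "rz": -0.7, "fingers": 1}
    - {"tx": 0, "ty": 0, "tz": 0, "rx": 0, "ry": 0, "rz": -0.7, "fingers": 1}
    - {"tx": 0, "ty": 0, "tz": 0, "rx": 0, "ry": 0, "rz": -0.7, "fingers": 1}
    - {"tx": 0, "ty": 0, "tz": 0, "rx": 0, "ry": 0, "rz": -0.7, "fingers": 1}
    - {"tx": 0, "ty": 0, "tz": 0, "rx": 0, "ry": 0, "rz": -0.7, "fingers": 1}
    - {"tx": 0, "ty": 0, "tz": 0, "rx": 0, "ry": 0, "rz": -0.7, "fingers": 1}
    - {"tx": 0, "ty": 0, "tz": 0, "rx": 0, "ry": 0, "rz": -0.7, "fingers": 1}
    - {"tx": 0, "ty": 0, "tz": 0, "rx": 0, "ry": 0, "rz": -0.7, "fingers": 1}
    - {"tx": 0, "ty": 0, "tz": 0, "rx": 0, "ry": 0, "rz": -0.7, "fingers": 1}
    - {"tx": 0, "ty": 0, "tz": 0, "rx": 0, "ry": 0, "rz": -0.7, "fingers": 1}
    - {"tx": 0, "ty": 0, "tz": 0, "rx": 0, "ry": 0, "rz": -0.7, "fingers": 1}
    - {"tx": 0, "ty": 0, "tz": 0, "rx": 0, "ry": 0, "rz": -0.7, "fingers": 1}
    - {"tx": 0, "ty": 0, "tz": 0, "rx": 0, "ry": 0, "rz": -0.7, "fingers": 1}
    - {"tx": 0, "ty": 0, "tz": 0, "rx": 0, "ry": 0, "rz": -0.7, "fingers": 1}
    - {"tx": 0, "ty": 0, "tz": 0, "rx": 0, "ry": 0, "rz": -0.6, "fingers": 1}
    - {"tx": 0, "ty": 0, "tz": 0, "rx": 0, "ry": 0, "rz": -0.4, "fingers": 1}
    - {"tx": 0, "ty": 0, "tz": 0, "rx": 0, "ry": 0, "rz": -0.25, "fingers": 1}

```text
clock: 17.02
tool_pos: [0.4859, 0.0976, 0.2597]
tool_rot: [-0.874, -3.017, 0.0]
ft_force: [-0.8, -0.1, -1.7]
gripper_width: 0.0111
gripper_force: 58.7
```

Emit:
play_rows:
  motion:
    - {"tx": 0, "ty": 0, "tz": 0, "rx": 0, "ry": 0, "rz": 0, "fingers": 1}
    - {"tx": 0, "ty": 0, "tz": 0, "rx": 0, "ry": 0, "rz": 0, "fingers": 1}
    - {"tx": 0, "ty": 0, "tz": 0, "rx": 0, "ry": 0, "rz": 0, "fingers": 1}
    - {"tx": 0, "ty": 0, "tz": 0, "rx": 0, "ry": 0, "rz": 0, "fingers": 1}

```text
clock: 17.52
tool_pos: [0.4859, 0.0976, 0.2599]
tool_rot: [-0.877, -3.017, 0.0]
ft_force: [-0.6, -0.7, -2.5]
gripper_width: 0.0108
gripper_force: 58.7
```

```bash
python3 - <<'E'
from station import *
from h import *
s=read_camera("scene");st=sense();M=R.from_rotvec(st["tool_rot"]).as_matrix()
print(st["clock"],st["tool_pos"],"tool y yaw",np.arctan2(M[1,1],M[0,1]),"saucer bearing",np.arctan2(.2859-st["tool_pos"][1],.606-st["tool_pos"][0]))
cv2.imwrite("pics/p5.png",cv2.resize(s["color"][105:275,85:340],None,fx=3.1,fy=3.1,interpolation=2)[:,:,::-1])
E
```

```text
17.575 [0.4859199  0.0976472  0.25987565] tool y yaw 1.0050010020851567 saucer bearing 1.0029983708322512
```

View pics/p5.png

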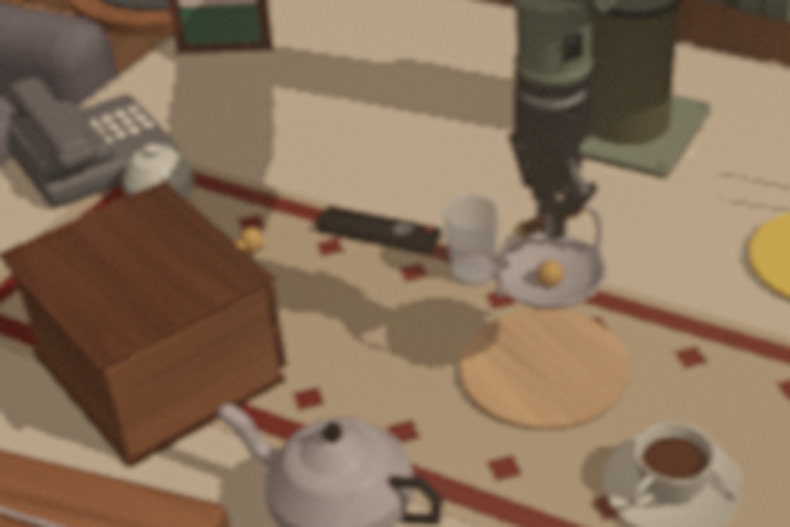

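The dish at (550,270) is held level above the board, with the chocolate in the middle at (550,272) and an open side facing the cup (675,460). The drawer is shut and nothing else has moved.

```bash
python3 -c "
from station import *
print(sign_off())"
```

```text
the job is handed in; nothing more can be done
None
```

I pushed the drawer home past its catch and handed the job in with the dish still held about 10 cm above its board, level and turned so an open side faces the cup, the chocolate resting in its middle. The hand-in gave no verdict.

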